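# Clip the vial carrier into the shaker and load it

## Task

Fit the blue vial carrier onto the orbital shaker: slide its two steel ears down into the spring-clip slots and push it fully home, so that it sits flat on its seat. Then stand the vial with the blue cap upright in either of the carrier's wells, and let go. Do not push about or knock over the other vials and bottles.

Things in the scene. Friction and masses are not known exactly. Their poses are not given: they have to be found in the camera images.
- carrier: Loose blue plate, 64 (x) x 130 (y) x 16 (z) mm, 0.3 kg, flat on the bench; a half turn leaves it the same. Origin: centre of its underside; z up. At each y end a steel ear, flush with the underside: 24 mm wide in x, 8 mm thick, reaching to y = +-83 mm. A black upright handle bar stands on its centre, and a round well lies either side of that, at y = +-41 mm.
- handle (a point): Point on the centre line of the carrier's handle bar, 40 mm above the carrier's underside; axes as the carrier's. The bar is 12 mm thick in x (pinch it across x), 36 mm long in y, and reaches from 16 to 50 mm above the underside
- well_a (a point): Centre of the floor of the carrier's well at y = +41 mm, 4 mm above the carrier's underside; the well is 38 mm wide, 12 mm deep, open above; axes as the carrier's
- well_b (a point): The same for the well at y = -41 mm
- shaker: Fixed low white laboratory shaker, 150 (x) x 200 (y) mm, black control panel facing -x. Origin: centre of its underside; z up. On top a metal platform, with two posts at each y end that leave a slot between them for an ear of the carrier; the carrier's body comes to lie between the two pairs of posts, which stand 136 mm apart
- seat (a point): Centre of the cradle's seat plane, 66 mm above the bench; axes as the shaker's. Here the carrier's origin comes to lie when it is home, with its y along the shaker's y, either way round
- slot_left (a point): Floor of the slot at the shaker's +y end, 77 mm from the seat centre; axes as the shaker's. Slot 27 mm wide in x, open above; posts 20 mm tall over the seat, from |y| = 68 to 86 mm, flared lips up to 28 mm (5 mm of lead-in). Two brass leaf springs lean in from the sides to a gap of about 19 mm, 5 mm above the seat
- slot_right (a point): The same at the shaker's -y end. The ears must be pushed down past the four springs, about 8 to 15 N in all; the carrier's own weight does not seat it
- vial_blue: Loose clear vial with a BLUE cap, 33 mm wide, 62 mm tall, 50 g, straight-sided up to about 33 mm, standing upright. Origin: centre of its underside; z up. To be placed; in the well, clasp it across the carrier's x so that the fingers pass beside handle and posts
- vial_white_1: Loose clear vial with a white cap, 33 mm wide, 62 mm tall; a bystander. Origin: centre of its underside
- vial_white_2: Loose clear vial with a white cap, 33 mm wide, 62 mm tall; a bystander. Origin: centre of its underside
- bottle_1: Loose white sample bottle, 54 mm wide, 98 mm tall, standing; a bystander. Origin: centre of its underside
- bottle_2: Loose white sample bottle, 54 mm wide, 98 mm tall, standing; a bystander. Origin: centre of its underside
Not all that is in view belongs to the job. Leave any brown or red look-alike of the vial_blue alone.

How it is judged:
On the way, in this order (a step that is already met when the one before it is completed fails the run):
1. the carrier is pressed home, flat on the seat (z of carrier in the frame of seat between -0.003 and 0.0015 m and horizontal distance between carrier and seat below 0.005 m and angle between the z axis of carrier and the z axis of seat, either way round below 0.02 rad and angle between the y axis of carrier and the y axis of seat, either way round below 0.06 rad and angle between carrier's own z axis and vertical below 0.5 rad), for 0.2 s.
2. the blue-capped vial stands in a well of the seated carrier (all of step 1 and ((horizontal distance between vial_blue and well_a below 0.004 m and z of vial_blue in the frame of well_a below 0.002 m) or (horizontal distance between vial_blue and well_b below 0.004 m and z of vial_blue in the frame of well_b below 0.002 m)) and angle between vial_blue's own z axis and vertical below 0.1 rad), for 0.2 s.
At the end, for the whole second after the job is handed in: Carrier in the cradle: within 1.5 mm of seat height, flat within 0.02 rad, centred within 5 mm, lengthwise within 0.06 rad of the cradle. Blue-capped vial in either well: within 4 mm of its centre, base within 2 mm of its floor, upright within 0.1 rad. Both released and at rest (all of step 2 and linear speed of each of carrier, vial_blue below 0.02 m/s); the robot touches nothing.
It fails at once if the first white-capped vial is knocked over or pushed more than 30 mm (distance of vial_white_1 from where it was at the start of the episode above 0.03 m or angle between vial_white_1's own z axis and vertical above 0.5 rad).
It fails at once if the second white-capped vial is knocked over or pushed more than 30 mm (distance of vial_white_2 from where it was at the start of the episode above 0.03 m or angle between vial_white_2's own z axis and vertical above 0.5 rad).
It fails at once if the first sample bottle is knocked over or pushed more than 30 mm (distance of bottle_1 from where it was at the start of the episode above 0.03 m or angle between bottle_1's own z axis and vertical above 0.5 rad).
It fails at once if the second sample bottle is knocked over or pushed more than 30 mm (distance of bottle_2 from where it was at the start of the episode above 0.03 m or angle between bottle_2's own z axis and vertical above 0.5 rad).
It also fails if it takes over 54 s, if anything falls off the work surface, if the arm or the gripper's body presses on something with over 40 N, if the wrist force passes 120 N, or if a joint passes its speed limit or range.

## Robot

A 6-joint arm with a two-finger parallel gripper is mounted at the origin on a cart in front of the work surface, level with it; the furniture and walls round the work are solid. World frame = base frame: x ahead of the robot, y to its left, z up, the work surface at z = 0. Lengths are in m, angles in rad, forces in N, time in s.
With the tool pointing down it reaches from about 0.375 to 0.975 m from the base axis. Payload 3.8 kg.
Tool frame: the origin (TCP) lies midway between the tips of the shut fingers; the grasp point (between the pads) lies 19 mm behind it; z points along the fingers, y is the line along which they close (so a half turn about z gives the same grasp; the last joint's range is limited). The gripper opens to 88 mm and grips with 3 to 60 N. Pads are 18 mm wide; open, the fingers measure 123 mm over their backs; the gripper's body (75 mm by 187 mm) begins 45 mm behind the grasp point.
Start: joints at [1.182, 0.264, 1.604, -0, 1.274, -0.037], TCP at [0.233, 0.634, 0.239] pointing down, gripper open.
Joint ranges: [-2.63, 2.63], [-0.94, 2.18], [0.31, 2.57], [-1.31, 4.45], [0, 2.66], [-2.55, 2.55]. Speed limits (rad/s): [2.57, 2.57, 3.14, 3.14, 3.14, 3.14].

## Interface

Orientations are given as a rotation vector (axis times angle).
In Python, from cell import manip, inverse_kinematics, cams, order gives the robot as it stands. Calls block until the motion is done:
- manip.move_pose(position, orientation): joint-space move of the TCP to a pose.
- manip.move_linear(position, rate=0.15, rot=None): straight line of the TCP; rot=None keeps the orientation; rate is the mean speed in m/s.
- manip.set_joints(angles): joint-space move.
- manip.set_gripper(opening, force=None): finger opening in m; force is the grip in N (None keeps the last); returns when the fingers have stopped.
- manip.dwell(seconds).
- inverse_kinematics(position, orientation): joint angles nearest the present ones, or None.
- manip.state(): the state.
- cams.capture(name): name is "side" or "top"; returns a dict with "image" (384x512x3 uint8, blue, green, red), "z_map" (384x512 float32, m along the optical axis (not along the pixel's ray), 0 where there is no reading), "intrinsics" (3x3 intrinsics, pixels), "k1" (the pictures are not rectified: a ray, as slopes to the right and down, at radius r is drawn at 1 + k1 r^2 times it, then the intrinsics apply), "position" and "orientation" of the camera in the world. Camera axes: x right, y down, z forward; pixel columns grow to the right and rows downward; lengths in m; the calibration is good to about 2 mm. A picture is of the moment at which its call begins.
A pose or a line that the arm cannot do raises manip.IKError and nothing moves.
- order.close_job(): hands the job in; it is judged then, once.
The state is a dict: "clock": time; "joint_pos": joint angles; "joint_velocities": joint speeds; "tau": joint torques, N m; "tool_pos": TCP position; "tcp_rot": TCP orientation; "contact_force": force on the tool from outside, world axes, zero at the start; "moment": the same for the moment, N m; "gripper_width": finger opening in m; "grasp_force": force on a finger pad.
Only numpy, scipy, OpenCV 4.12 (cv2) and the standard library are available. Lean on these libraries where they do the work, as an engineer would, in place of code of your own. Each camera call takes 0.05 s, during which the arm holds its last target. There are 200 camera calls.

## Working session

There is one attempt and no reset: what is moved stays moved. The work goes in short steps, each a Python script; the robot and the scene stay as the last script left them, time stands still between calls to the robot, and variables do not carry over. Pictures are saved under pics/ and viewed, at most 11 in all, crops included, and the job is handed in when it is done.

```bash
mkdir -p pics; ls
cat > h.py <<'E'
import numpy as np, cv2
from scipy.spatial.transform import Rotation as R
from cell import manip, inverse_kinematics, cams, order
def cap(n):
    d=cams.capture(n); d['R']=None
    o=np.array(d['orientation'],float)
    d['R']=R.from_rotvec(o).as_matrix() if o.shape==(3,) else (o if o.shape==(3,3) else None)
    return d
def ray(d,uv):
    K=np.array(d['intrinsics']);uv=np.atleast_2d(uv).astype(float)
    p=cv2.undistortPoints(uv.reshape(-1,1,2),K,np.array([d['k1'],0,0,0.]))[:,0]
    return np.c_[p,np.ones(len(p))]
def at_z(d,uv,z):
    r=ray(d,uv)@d['R'].T; c=np.array(d['position'])
    return c+r*((z-c[2])/r[:,2])[:,None]
def cloud(d):
    v,u=np.mgrid[0:384,0:512]; r=ray(d,np.c_[u.ravel(),v.ravel()])
    P=(r*d['z_map'].ravel()[:,None])@d['R'].T+np.array(d['position'])
    P[d['z_map'].ravel()==0]=np.nan
    return P.reshape(384,512,3)
E
python3 - <<'E'
from h import *
for n in('top','side'):
    d=cap(n); print(n,d['position'],d['orientation'],d['k1'],d['intrinsics'])
    np.save(n+'.npy',d,allow_pickle=True)
    cv2.imwrite(f'pics/{n}.png',cv2.resize(d['image'],(800,600)))
print(manip.state())
E
```

```text
pics
top [0.36832273 0.0468249  1.25414305] [-2.12334075  2.15570762 -0.15031895] 0.008651180340508631 [[399.96995386   0.         261.0522753 ]
 [  0.         399.96995386 192.13659097]
 [  0.           0.           1.        ]]
side [-0.34010951  0.36343048  0.50888419] [-1.25334022  1.84176278 -1.14592811] -0.08841742558554407 [[378.11921208   0.         258.83224957]
 [  0.         378.11921208 189.46515472]
 [  0.           0.           1.        ]]
{'clock': 0.1, 'joint_pos': array([ 1.18210043e+00,  2.64643230e-01,  1.60522614e+00, -1.24204126e-05,
        1.27374065e+00, -3.68801458e-02]), 'joint_velocities': array([ 0.00059769, -0.00140968, -0.00243512, -0.00058614,  0.00158942,
        0.00051958]), 'tau': array([ 1.48257903e-03, -5.03614855e+01, -3.58074582e+01,  7.30597135e-02,
        2.32498714e-02, -5.63986396e-05]), 'tool_pos': array([0.23235281, 0.63305446, 0.23754194]), 'tcp_rot': array([-0.5497068 , -3.09270326,  0.00310092]), 'contact_force': array([-0.36168412, -1.34167597,  0.10523105]), 'moment': array([-0.0097857 ,  0.02130554,  0.00536809]), 'grasp_force': 0.0, 'gripper_width': 0.08793657785186482}
```

View pics/top.png

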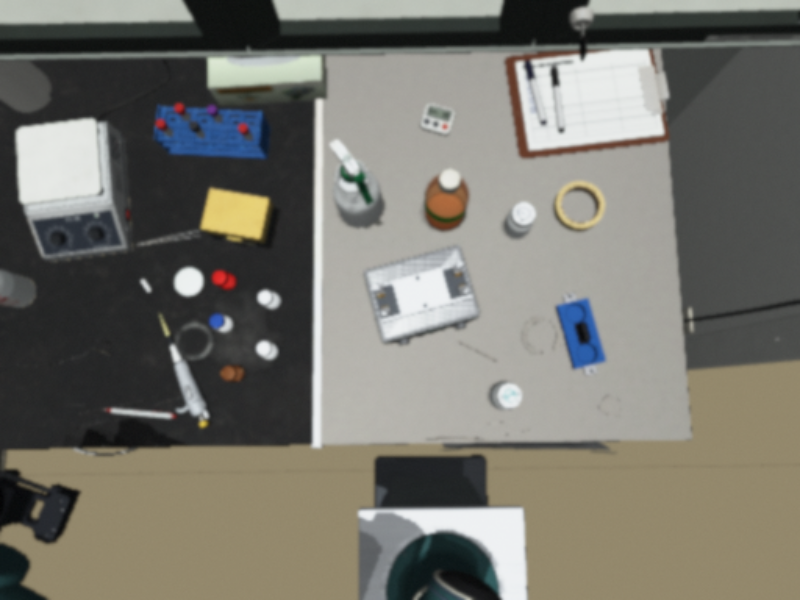

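View pics/side.png

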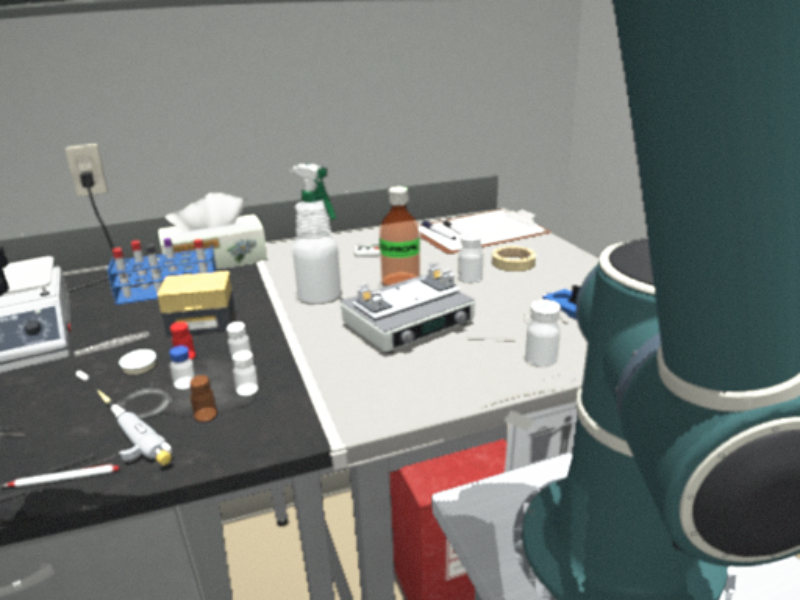

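The top view shows, in 800x600 pixels:
- Carrier at (581,334).
- Shaker at (421,294), with the panel facing down (-x).
- Bottles at (508,395) and (520,218).

Vials that could be confused: blue cap (218,322), red (222,280), brown (232,373), white (268,298) and white (266,349). I choose the one at (218,322) and will check it in a close crop.

Run:
```python
from h import *
d=np.load('top.npy',allow_pickle=True).item(); im=d['image']; P=cloud(d)
def crop(u0,v0,w,h,s): return cv2.resize(im[v0:v0+h,u0:u0+w],None,fx=s,fy=s,interpolation=cv2.INTER_CUBIC)
a=crop(345,180,50,66,6); b=crop(225,150,83,75,6)
c=crop(115,165,80,85,2.3)if 0 else None
W=np.zeros((600,800,3),np.uint8); W[:396,:300]=a; W[:450,302:800]=b
cv2.imwrite('pics/c1.png',W)
cv2.imwrite('pics/c2.png',crop(125,165,66,85,7))
hsv=cv2.cvtColor(im,cv2.COLOR_BGR2HSV)
m=cv2.inRange(hsv,(100,120,60),(125,255,255))
n,l,s,ce=cv2.connectedComponentsWithStats(m)
for i in range(1,n):
    if s[i,4]>20:
        v,u=np.where(l==i); z=np.nanmedian(P[v,u,2]); print(s[i],ce[i],'z',z,np.nanmedian(P[v,u],0))
        q=at_z(d,np.c_[u,v],z)[:,:2].astype(np.float32); print(cv2.minAreaRect(q))
# shaker heights
S=P[150:225,225:308].reshape(-1,3); S=S[(S[:,2]>.03)&(S[:,2]<.12)]
h,e=np.histogram(S[:,2],np.arange(.03,.12,.003)); print(list(zip(e.round(3),h)))
q=S[S[:,2]>.045,:2].astype(np.float32); print(cv2.minAreaRect(q))
for z in [P[v,u] for u,v in [(140,205),(172,190),(170,223),(325,252),(334,137),(371,213)]]: print(z.round(3))
```

```text
[  98   67   73   35 1757] [135.36425726  85.31189528] z 0.06911313300982136 [0.89114951 0.44914249 0.06911313]
((0.8940413594245911, 0.4468112885951996), (0.23142357170581818, 0.101899154484272), 85.52318572998047)
[357 192  30  43 760] [371.19210526 213.12763158] z 0.014606535170721857 [ 0.48145708 -0.28389899  0.01460654]
((0.4844593405723572, -0.28361982107162476), (0.12648853659629822, 0.0628451555967331), 12.599051475524902)
[133 200  10  10  77] [137.63636364 204.61038961] z 0.06143370815761817 [0.51708909 0.4292192  0.06143371]
((0.5161550641059875, 0.42869269847869873), (0.027563678100705147, 0.02709910459816456), 1.7274484634399414)
[(np.float64(0.03), np.int64(10)), (np.float64(0.033), np.int64(14)), (np.float64(0.036), np.int64(25)), (np.float64(0.039), np.int64(45)), (np.float64(0.042), np.int64(72)), (np.float64(0.045), np.int64(251)), (np.float64(0.048), np.int64(715)), (np.float64(0.051), np.int64(510)), (np.float64(0.054), np.int64(174)), (np.float64(0.057), np.int64(363)), (np.float64(0.06), np.int64(424)), (np.float64(0.063), np.int64(245)), (np.float64(0.066), np.int64(176)), (np.float64(0.069), np.int64(44)), (np.float64(0.072), np.int64(8)), (np.float64(0.075), np.int64(10)), (np.float64(0.078), np.int64(18)), (np.float64(0.081), np.int64(14)), (np.float64(0.084), np.int64(30)), (np.float64(0.087), np.int64(32)), (np.float64(0.09), np.int64(17)), (np.float64(0.093), np.int64(27)), (np.float64(0.096), np.int64(8)), (np.float64(0.099), np.int64(3)), (np.float64(0.102), np.int64(0)), (np.float64(0.105), np.int64(0)), (np.float64(0.108), np.int64(0)), (np.float64(0.111), np.int64(0)), (np.float64(0.114), np.int64(0))]
((0.5629845857620239, 0.030126549303531647), (0.15044695138931274, 0.1982148140668869), 14.632942199707031)
[0.514 0.42  0.066]
[0.558 0.324 0.066]
[0.459 0.33  0.06 ]
[ 0.367 -0.124  0.096]
[ 0.705 -0.163  0.099]
[ 0.483 -0.281  0.023]
```

View pics/c1.png

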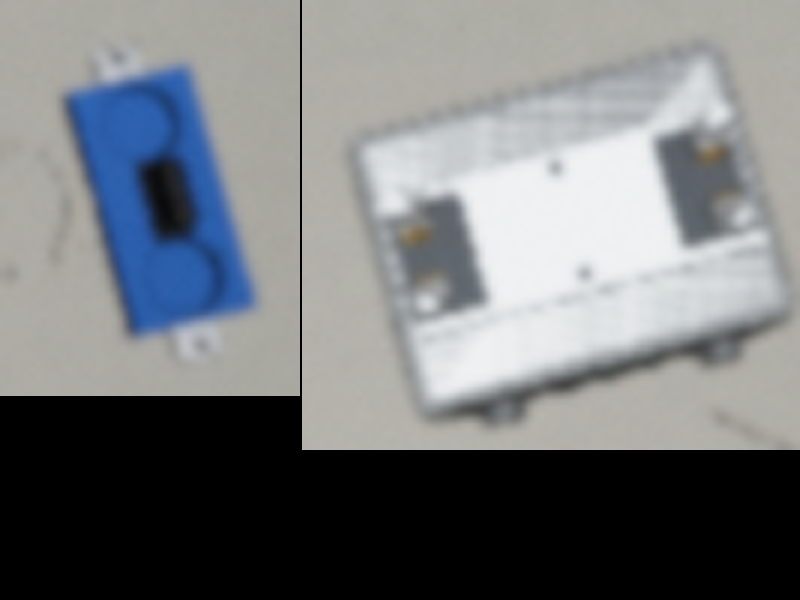

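View pics/c2.png

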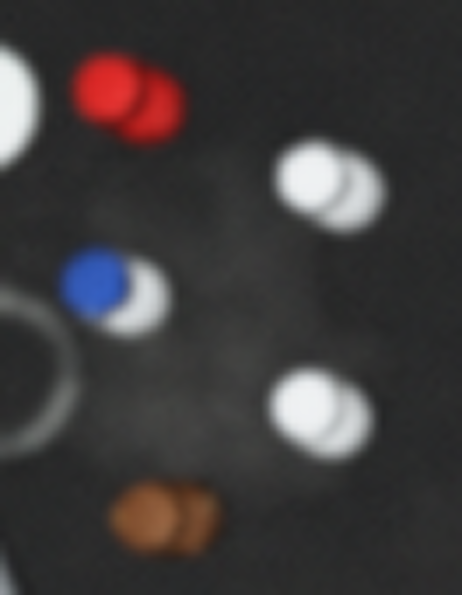

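Crops of the top view:
- **Carrier:** corners at (70,95), (190,68), (255,303) and (135,333), ears at (118,48) and (200,350).
- **Shaker:** brass springs at (415,235), (430,280), (712,153) and (728,195) in the shaker panel.
- **Vial:** the blue-capped one is confirmed at (95,283) in its crop, clear of its neighbours.

Next I compute the poses, check the tall obstacles and move above the handle.

```bash
cat >> h.py <<'E'
def rot(deg):
    a=np.radians(deg); y=np.array([np.cos(a),np.sin(a),0]); z=np.array([0,0,-1.]); x=np.cross(y,z)
    return R.from_matrix(np.c_[x,y,z]).as_rotvec()
def st():
    s=manip.state(); print('t%.1f'%s['clock'],s['tool_pos'].round(4),'F',s['contact_force'].round(1),'w%.4f g%.1f'%(s['gripper_width'],s['grasp_force']),'q',s['joint_pos'].round(2)); return s
E
python3 - <<'E'
from h import *
d=np.load('top.npy',allow_pickle=True).item(); P=cloud(d)
f=lambda pts,o,z: at_z(d,(np.array(pts)+.5)/6-.5+np.array(o),z)[:,:2]
c=f([(70,95),(190,68),(255,303),(135,333)],(345,180),.014); print('car',c.mean(0),np.linalg.norm(np.diff(c,axis=0),axis=1))
e=f([(118,48),(200,350)],(345,180),.008); v=e[0]-e[1]; print('ears',e.mean(0),np.linalg.norm(v),np.degrees(np.arctan2(v[1],v[0])))
o=(225-302/6,150)
b=f([(415,235),(430,280),(712,153),(728,195)],o,.08); L=b[:2].mean(0);Rr=b[2:].mean(0);v=L-Rr
print('brass',b.mean(0),np.linalg.norm(v),np.degrees(np.arctan2(-v[0],v[1])))
s=f([(555,168),(585,272)],o,.066);print('screws',s.mean(0),s)
dk=f([(457,195),(487,300),(657,140),(688,245)],o,.066);print('dark',dk.mean(0),dk)
k=f([(355,145),(712,45),(787,312),(428,412)],o,.05);print('corn',k.mean(0),np.linalg.norm(np.diff(k,axis=0),axis=1))
Q=P[60:150,200:345].reshape(-1,3);Q=Q[(Q[:,2]>.11)&(Q[:,0]<.85)]
for lo,hi in((-.2,.1),(.1,.3)):
    q=Q[(Q[:,1]>lo)&(Q[:,1]<hi)];print('obst',q.min(0),q.max(0))
manip.move_pose([0.484,-0.283,0.16],rot(-77.4)); manip.set_gripper(.05,40); st()
E
```

```text
car [ 0.48504804 -0.2850895 ] [0.06436241 0.12520791 0.06380985]
ears [ 0.48632272 -0.28482667] 0.16145029724493642 12.044827166239616
brass [0.56460547 0.0308489 ] 0.15341697981793168 14.95746044799748
screws [0.56482904 0.03148712] [[0.59138611 0.03855016]
 [0.53827197 0.02442408]]
dark [0.56482916 0.03029522] [[ 0.57838831  0.08803362]
 [ 0.52492392  0.07360381]
 [ 0.60489541 -0.0130838 ]
 [ 0.55110902 -0.02737273]]
corn [0.56364918 0.03101759] [0.19023542 0.14292644 0.18797873]
obst [ 0.69636268 -0.06151325  0.11008531] [0.77252534 0.02079542 0.21060161]
obst [0.7050731  0.10923796 0.11005766] [0.79180785 0.19250546 0.27417032]
t4.1 [ 0.484 -0.283  0.16 ] F [-0.1 -0.6 -0.1] w0.0500 g0.0 q [-0.57  0.11  1.93 -0.    1.1   0.78]
```

Run:
```python
from h import *
manip.move_pose([0.4853,-0.2847,0.07],rot(-77.7))
manip.move_linear([0.4853,-0.2847,0.021],.1); st()
manip.set_gripper(0,50); st()
manip.move_linear([0.4853,-0.2847,0.20],.2); st()
manip.move_pose([0.5645,0.0308,0.20],rot(15))
manip.move_linear([0.5645,0.0308,0.087+.045],.15); st()
t=cap('top'); s=cap('side')
np.save('t2.npy',t);np.save('s2.npy',s)
W=np.zeros((600,800,3),np.uint8)
W[:450,:400]=cv2.resize(t['image'][145:235,225:305],None,fx=5,fy=5,interpolation=2)
W[:440,400:800]=cv2.resize(s['image'][130:240,210:310],None,fx=4,fy=4,interpolation=2)
cv2.imwrite('pics/h1.png',W)
```

```text
t5.2 [ 0.4858 -0.285   0.0216] F [ 0.1 -1.3  0.4] w0.0501 g0.0 q [-0.57  0.28  2.02  0.    0.83  0.78]
t5.9 [ 0.4853 -0.2847  0.0211] F [-0.7 -0.1  1.6] w0.0113 g50.0 q [-0.57  0.28  2.02 -0.    0.83  0.78]
t6.9 [ 0.4842 -0.284   0.1982] F [ 0.   0.1 -3.2] w0.0116 g50.0 q [-0.57  0.08  1.89  0.    1.17  0.78]
t8.8 [0.5648 0.0302 0.1323] F [-0.2  0.3 -3.1] w0.0116 g50.0 q [ 0.01  0.15  1.95 -0.    1.04 -0.25]
```

View pics/h1.png

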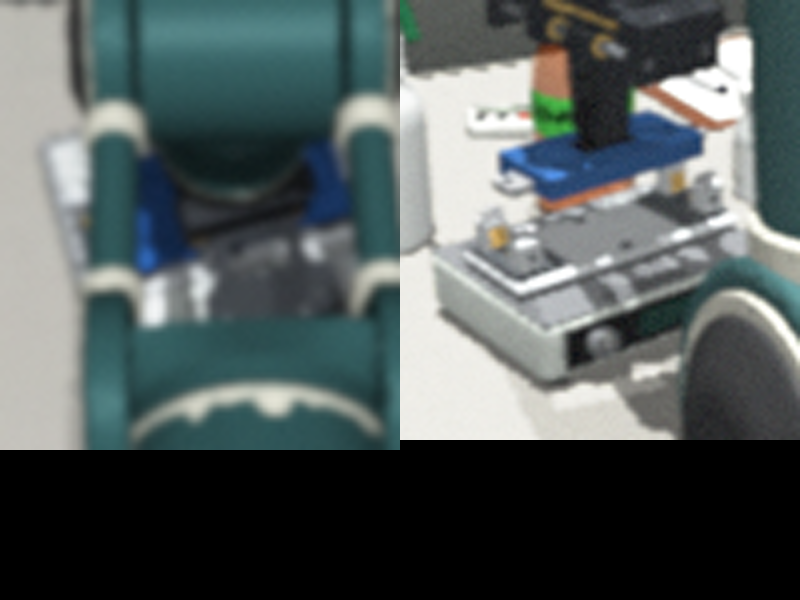

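The right panel shows the carrier hanging over the cradle, roughly aligned: left ear at (510,185), left posts at (493,235) and (527,255). I'll overlay where the ears and posts should be to check the offset.

Run:
```python
from h import *
d=np.load('s2.npy',allow_pickle=True).item()
def proj(X):
    c=(np.array(X)-d['position'])@d['R']
    return cv2.projectPoints(c.reshape(-1,1,3),np.zeros(3),np.zeros(3),np.array(d['intrinsics']),np.array([d['k1'],0,0,0.]))[0][:,0]
a=np.radians(15); M=np.array([[np.cos(a),-np.sin(a),0],[np.sin(a),np.cos(a),0],[0,0,1]])
S=8;u0,v0=230,150
I=cv2.resize(d['image'][v0:v0+62,u0:u0+100],None,fx=S,fy=S,interpolation=2)
def poly(pts,col,org):
    p=(proj(np.array(pts)@M.T+org)-[u0,v0]+.5)*S
    cv2.polylines(I,[p.astype(int)],True,col,1)
c=np.array([.5645,.0305,.111]); s=np.array([.5645,.0308,.066])
for z in(0,.016): poly([(x,y,z/1000 if z>1 else z) for x,y in((-.032,-.065),(.032,-.065),(.032,.065),(-.032,.065))],(0,255,255),c)
poly([(-.012,.065,0),(-.012,.083,0),(.012,.083,0),(.012,.065,0)],(0,0,255),c)
poly([(-.012,.083,0),(-.012,.083,.008),(.012,.083,.008),(.012,.083,0)],(0,0,255),c)
for y in(-1,1):
    for x in(-1,1): poly([(x*.0135,y*.068,0),(x*.0135,y*.086,0),(x*.0135,y*.086,.02),(x*.0135,y*.068,.02)],(0,200,0),s)
poly([(-.075,-.1,0),(-.075,.1,0),(.075,.1,0),(.075,-.1,0)],(255,0,255),s*[1,1,0]+[0,0,.0])
cv2.imwrite('pics/o1.png',I)
```

```text
(no output)
```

View pics/o1.png

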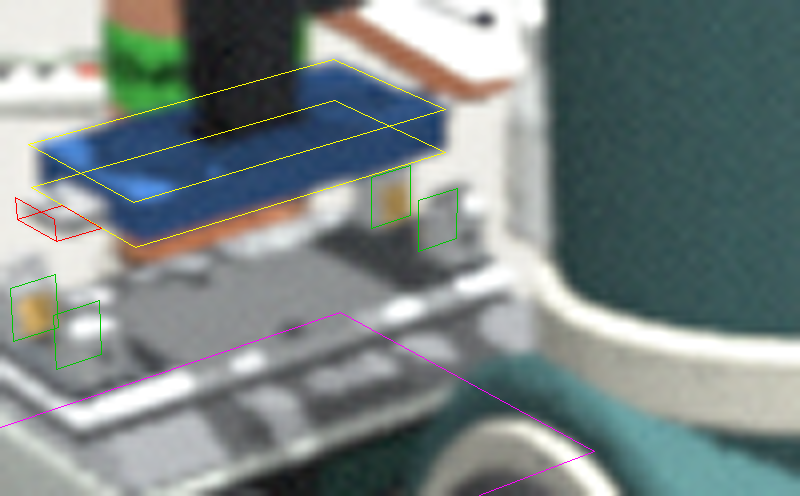

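The overlay roughly matches, but the lower left edge of the carrier is unclear. I'll look once more at a clean enlargement.

Run:
```python
from h import *
s=np.mean([cap('side')['image'][150:192,230:297].astype(float) for _ in range(4)],0).astype(np.uint8)
I=cv2.resize(s,None,fx=11.9,fy=11.9,interpolation=2); I=cv2.convertScaleAbs(I,alpha=1.3)
cv2.imwrite('pics/o2.png',I); print(I.shape)
```

```text
(500, 797, 3)
```

View pics/o2.png

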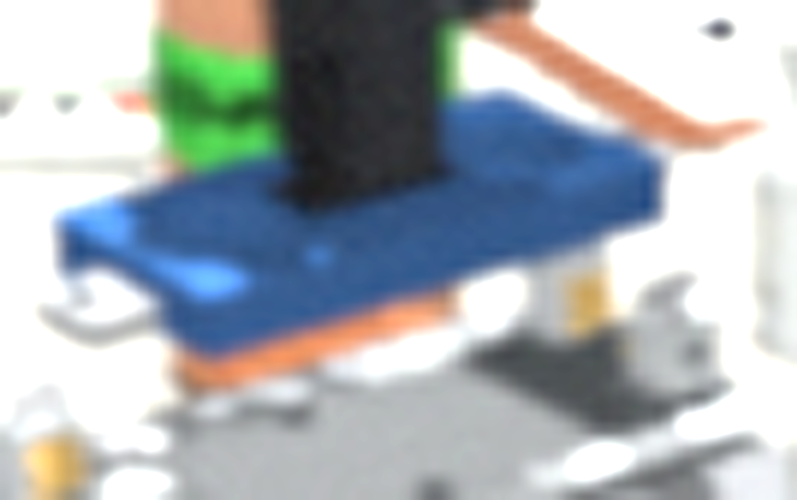

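The carrier sits level, with ear tips and corners within about 1–2 mm of prediction and a bias of about 1.4 mm toward -y (ear tip at (42,312), front corner at (215,355)). I shift 1 mm toward +y and lower while watching the forces.

Run:
```python
from h import *
x,y=0.5645-.0003,0.0308+.001
for z in np.r_[.120,.115,.110,.107,.104,.101,.098,.095,.0925,.090,.088,.0865]:
    manip.move_linear([x,y,z],.06); manip.dwell(.05); s=st()
    f=s['contact_force']
    if abs(f[0])>8 or abs(f[1])>8 or f[2]>30: print('stop'); break
```

```text
t9.5 [0.5637 0.0319 0.1194] F [ 0.1 -0.6 -2.6] w0.0111 g50.0 q [ 0.01  0.16  1.96 -0.    1.02 -0.25]
t9.8 [0.5641 0.0318 0.1148] F [-0.5 -0.4 -3.2] w0.0113 g50.0 q [ 0.01  0.17  1.96 -0.    1.01 -0.25]
t10.1 [0.564  0.0318 0.1097] F [ 0.3 -0.3 -2.6] w0.0117 g50.0 q [ 0.01  0.17  1.97 -0.    1.   -0.25]
t10.4 [0.5641 0.0318 0.1069] F [ 0.4  1.  -3.3] w0.0116 g50.0 q [ 0.01  0.18  1.97 -0.    1.   -0.25]
t10.7 [0.5641 0.0318 0.1038] F [ 0.5 -0.1 -3.4] w0.0117 g50.0 q [ 0.01  0.18  1.97  0.    0.99 -0.25]
t11.0 [0.5642 0.0318 0.1009] F [-0.2  0.2 -3.1] w0.0117 g50.0 q [ 0.01  0.18  1.97  0.    0.99 -0.25]
t11.3 [0.5643 0.0317 0.0982] F [-0.4 -1.2 -0.7] w0.0114 g50.0 q [ 0.01  0.19  1.97 -0.    0.98 -0.25]
t11.6 [0.5647 0.0318 0.0958] F [-1.9 -0.8  4.1] w0.0116 g50.0 q [ 0.01  0.19  1.98 -0.    0.97 -0.25]
t11.9 [0.5648 0.0317 0.0932] F [-1.2 -1.   6.4] w0.0113 g50.0 q [ 0.01  0.19  1.98 -0.    0.97 -0.25]
t12.2 [0.5646 0.0318 0.0902] F [ 0.3 -0.7  2.8] w0.0116 g50.0 q [ 0.01  0.2   1.98 -0.    0.96 -0.25]
t12.5 [0.5643 0.0318 0.0878] F [-0.1 -0.3  1.5] w0.0119 g50.0 q [ 0.01  0.2   1.98  0.    0.96 -0.25]
t12.8 [0.5645 0.0319 0.0872] F [-2.2  0.2  6.4] w0.0114 g50.0 q [ 0.01  0.2   1.98  0.    0.96 -0.25]
```

Run:
```python
from h import *
for z in(.0855,.084,.0825):
    s=manip.state()
    manip.move_linear([.5643,.0318,z],.04); manip.dwell(.1); s=st()
    if s['contact_force'][2]>25: break
manip.move_linear([.5643,.0318,.087],.05); st()
manip.set_gripper(.04); manip.dwell(.1); st()
manip.move_linear([.5643,.0318,.20],.25)
manip.move_pose([0.516,0.429,0.15],rot(80)); manip.set_gripper(.055,15); st()
for n in('top','side'):
    d=cap(n); np.save(n+'3.npy',d)
    if n=='top': P=cloud(d); T=d
T_=T['image'][155:215,235:305]
W=np.zeros((600,800,3),np.uint8); W[:480,:560]=cv2.resize(T_,None,fx=8,fy=8,interpolation=2)
cv2.imwrite('pics/t3.png',W[:480,:560])
cv2.imwrite('pics/s3.png',cv2.resize(d['image'][130:230,100:320],None,fx=3.6,fy=3.6,interpolation=2))
hsv=cv2.cvtColor(T['image'],cv2.COLOR_BGR2HSV); m=cv2.inRange(hsv,(100,120,60),(125,255,255)); m[:, :235]=0; m[:,305:]=0
v,u=np.where(m>0); print(len(u),np.nanmedian(P[v,u,2])); print(cv2.minAreaRect(at_z(T,np.c_[u,v],.082)[:,:2].astype(np.float32)))
```

```text
t13.1 [0.5646 0.0319 0.0871] F [-4.3 -0.7 12. ] w0.0115 g50.0 q [ 0.01  0.2   1.98  0.    0.96 -0.25]
t13.5 [0.5646 0.0318 0.0871] F [-8.7 -1.7 21. ] w0.0115 g50.0 q [ 0.01  0.2   1.98 -0.    0.96 -0.25]
t13.8 [0.5646 0.0318 0.0871] F [-12.2  -1.1  30.2] w0.0117 g50.0 q [ 0.01  0.2   1.98 -0.    0.96 -0.25]
t14.1 [0.5645 0.032  0.0871] F [-2.6 -0.4  5.9] w0.0118 g50.0 q [ 0.01  0.2   1.98  0.    0.96 -0.25]
t14.8 [0.5643 0.0318 0.0869] F [ 0.1  0.1 -0. ] w0.0402 g0.0 q [ 0.01  0.2   1.98  0.    0.96 -0.25]
t17.3 [0.5163 0.4286 0.1502] F [-0.1  0.8  0.1] w0.0553 g0.0 q [ 0.66  0.32  1.7  -0.    1.12 -0.74]
813 0.08070381227568668
((0.5653067827224731, 0.03081183135509491), (0.06069160997867584, 0.13018329441547394), 14.759943008422852)
```

View pics/t3.png

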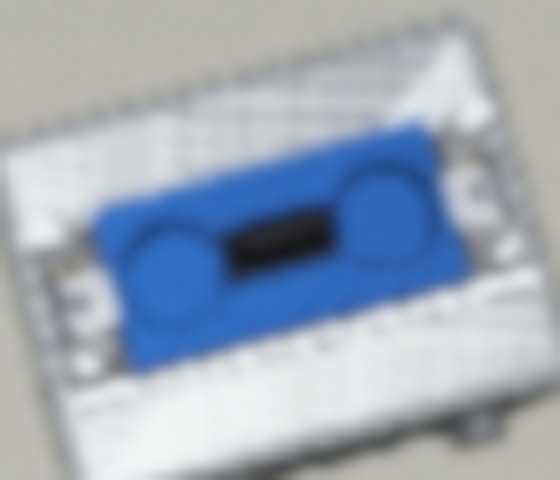

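View pics/s3.png

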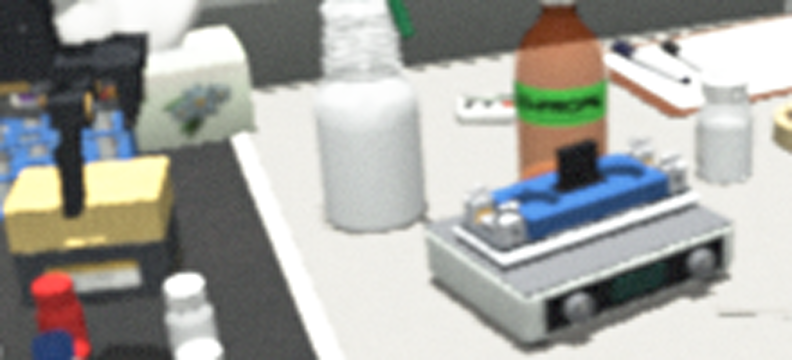

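The carrier is flat and home: all four posts are visible beside the ears, the plate is level, and its fitted centre is (0.565,0.031). Well_a is the left circle at (175,272) of the crop. Now the vial.

Run:
```python
from h import *
manip.move_linear([0.5162,0.4288,0.016],.15); st()
manip.set_gripper(0,15); s=st()
manip.move_linear([0.5162,0.4288,0.20],.2); st()
w=np.array([.5541,.0705])
manip.move_pose([*w,.20],rot(15))
manip.move_linear([*w,.115],.15); st()
d=cap('side'); cv2.imwrite('pics/s4.png',cv2.resize(d['image'][110:210,200:320],None,fx=5,fy=5,interpolation=2))
```

```text
t18.4 [0.517  0.4295 0.0172] F [-0.4  0.2 -0.3] w0.0549 g0.0 q [ 0.66  0.46  1.78 -0.    0.9  -0.74]
t18.9 [0.5167 0.4291 0.0169] F [-0.2 -0.3  2.5] w0.0323 g15.0 q [ 0.66  0.46  1.78 -0.    0.9  -0.74]
t19.9 [0.5153 0.4281 0.1981] F [ 0.1 -0.5 -1.3] w0.0319 g15.0 q [ 0.66  0.28  1.66  0.    1.21 -0.74]
t22.0 [0.5547 0.071  0.1155] F [ 0.3  0.4 -0.1] w0.0323 g15.0 q [ 0.08  0.16  1.97  0.    1.01 -0.18]
```

View pics/s4.png

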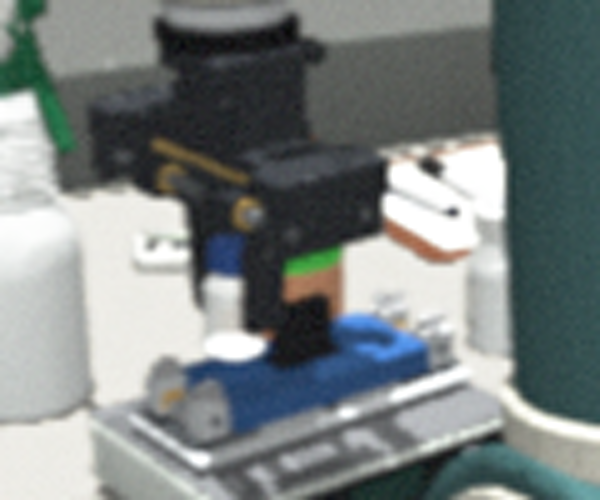

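The vial is held upright, its base at (235,348) above the left well. I lower it under force watch.

Run:
```python
from h import *
w=np.array([.5541,.0705])
for z in(.105,.101,.0985,.096,.0935,.091,.0885,.0872):
    manip.move_linear([*w,z],.06); manip.dwell(.08); s=st()
    if np.abs(s['contact_force']).max()>5: print('contact'); break
```

```text
t22.4 [0.5541 0.0704 0.1051] F [ 0.1 -0.4  0. ] w0.0320 g15.0 q [ 0.08  0.17  1.98  0.    0.99 -0.18]
t22.8 [0.554  0.0705 0.1009] F [ 0.2 -0.4 -0.3] w0.0320 g15.0 q [ 0.08  0.17  1.99  0.    0.98 -0.18]
t23.1 [0.5541 0.0705 0.0984] F [ 0.3  0.6 -0.4] w0.0322 g15.0 q [ 0.08  0.17  1.99 -0.    0.98 -0.18]
t23.4 [0.5541 0.0704 0.096 ] F [ 0.8 -1.1 -0.6] w0.0324 g15.0 q [ 0.08  0.18  1.99 -0.    0.97 -0.18]
t23.8 [0.5543 0.0702 0.0935] F [ 1.4 -1.9 -0.6] w0.0322 g15.0 q [ 0.08  0.18  1.99 -0.    0.97 -0.18]
t24.1 [0.5542 0.0703 0.0909] F [ 2.5 -2.8 -0.8] w0.0318 g15.0 q [ 0.08  0.18  1.99 -0.    0.96 -0.18]
t24.4 [0.5542 0.0704 0.0885] F [ 1.6 -3.9 -0.2] w0.0317 g15.0 q [ 0.08  0.19  2.   -0.    0.96 -0.18]
t24.8 [0.5542 0.0704 0.0873] F [ 2.4 -3.1  0.9] w0.0320 g15.0 q [ 0.08  0.19  2.   -0.    0.96 -0.18]
```

Run:
```python
from h import *
manip.move_linear([.5547,.0695,.0872],.05); manip.dwell(.1); s=st()
manip.move_linear([.5547,.0695,.086],.05); manip.dwell(.1); s=st()
manip.set_gripper(.045); manip.dwell(.2); st()
manip.move_linear([.5547,.0695,.20],.15)
manip.move_pose([.45,.3,.25],rot(40)); st()
T=cap('top');d=cap('side'); P=cloud(T)
A=cv2.resize(T['image'][155:215,235:305],None,fx=5.5,fy=5.5,interpolation=2);B=cv2.resize(d['image'][120:210,220:312],None,fx=4.5,fy=4.5,interpolation=2)
W=np.zeros((500,800,3),np.uint8);W[:A.shape[0],:A.shape[1]]=A;W[:B.shape[0],386:386+B.shape[1]]=B;cv2.imwrite('pics/f.png',W)
hsv=cv2.cvtColor(T['image'],cv2.COLOR_BGR2HSV); m=cv2.inRange(hsv,(100,120,60),(125,255,255)); m[:, :235]=0; m[:,305:]=0
mm=(m>0)&(P[...,2]>.115); v,u=np.where(mm); print('cap',len(u),np.nanmedian(P[v,u],0), at_z(T,[[u.mean(),v.mean()]],.132))
```

```text
t25.1 [0.5543 0.0699 0.087 ] F [ 1.3 -1.8  0.7] w0.0320 g15.0 q [ 0.08  0.19  2.    0.    0.96 -0.18]
t25.5 [0.5543 0.0699 0.0868] F [-1.9 -1.1  6.4] w0.0320 g15.0 q [ 0.08  0.19  2.    0.    0.96 -0.18]
t26.1 [0.5546 0.0695 0.0859] F [0.1 0.3 0.5] w0.0447 g0.0 q [ 0.08  0.19  2.    0.    0.95 -0.18]
t28.0 [0.4501 0.2992 0.2492] F [-0.2 -0.4  0.1] w0.0451 g0.0 q [ 0.54  0.    1.88 -0.    1.26 -0.16]
cap 67 [0.55527559 0.06980173 0.13177464] [[0.55520746 0.06518044 0.132     ]]
```

View pics/f.png

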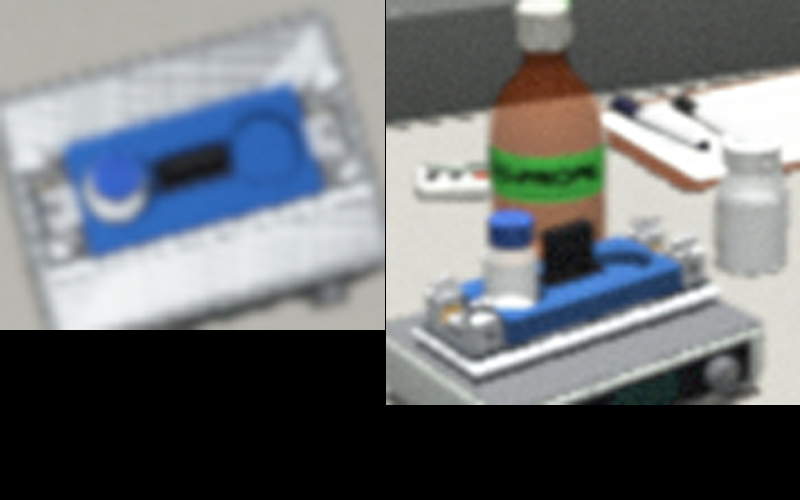

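The vial stands upright in the left well: its cap is at (512,230) in the side panel, its top at z = 0.132 as expected. The carrier is level and the gripper is clear of everything. Handing in.

```bash
python3 -c "
from h import *
print(order.close_job())"
```

```text
the job is handed in; nothing more can be done
None
```

The carrier is pressed home on the shaker and the blue-capped vial stands upright and released in its +y well (well_a); the job was handed in at about 28 s on the robot's clock, but no verdict came back.

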